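# Clamp the round welding horn in the V-block

### The job

Take the bright aluminium horn with the red band out of its pocket in the sloping tray and lay it gently in the two V's of the fixture, spigot away from the red end stop and plain back end pressing in the stop's sprung plunger; the stop is set differently each time, so feel for it. Only then swing the yellow strap over the horn and press it fully down until its pad clamps the horn, and let go. Leave the dark horn in its pocket.

Things in the scene. Friction and masses are not known exactly. Their poses are not given: they have to be found in the camera images.
- horn: Bright aluminium round horn with a red band near its spigot, loose, about 0.45 kg: cylinder 36 mm diameter, 160 mm long, plus a spigot 24 mm diameter, 25 mm long. Origin on the axis, mid-way along the 160 mm; x along the axis to the spigot: back face at x = -80, spigot end at +105 mm. It lies in one of the tray's two pockets, x sloping 30 degrees up the tray, z square to the sloping face.
- horn_spigot (a point): Middle of the horn's spigot end, 105 mm from the horn's origin.
- dark_horn: Same shape as the horn, but dark steel with a yellow band; it lies in the tray's other pocket and must stay there.
- tray: Fixed blue tray, 200 mm wide, 200 deep, origin mid-underside. Its face rises 30 degrees along +x. Two pockets up the slope, 104 mm apart in y; play 1.8 mm each side, 5 mm endways. Walls reach 4 mm above a horn's axis, so it comes out only square to the face (35 mm frees it). No walls within 45 mm of the horn's origin along the slope: there fingers reach both sides, the axis 26 mm above the plate.
- v_block: Fixed fixture on a 240 x 134 mm steel plate, origin on its underside midway between the V's, x along the V's, away from the stop. Two 90-degree V's, 30 mm long, 80 wide, at x = -56 and +56 mm, tops at z = 54; between them 82 mm are free for fingers down to the plate at z = 12. End stop at the -x end. Post for the strap's end, 78 high, at x = 58, y = -53 mm.
- seat (a point): Point on the axis of a seated horn, midway between the V's, 50 mm above the fixture's underside. Axes as the v_block. The horn's origin ends up within about 15 mm of it along x, as the stop is set.
- stop: Bracket of the end stop, fixed; origin at x = -126, z = 12 mm in the v_block's frame. On it sits a red carriage (stiff, not to be moved, set anywhere over 18 mm; not told) with a 14 mm plunger on the horn's axis, its free tip at v_block x = -88 to -70 mm. The plunger sinks 6 mm into the carriage against a spring of only 1 to 2 N, then stops dead; a horn in the V's keeps it pressed in when let go.
- strap_hinge (a point): Hinge of the strap, at x = 58, y = +56, z = 82 mm in the v_block's frame; the hinge line runs along the v_block's x. Axes as the v_block. Its cheeks are 33 mm wide in x and 90 mm high.
- strap_tip (a point): Free end of the yellow strap: a bar 18 mm wide and 8 mm thick that reaches 118 mm from the hinge line, this point lying on its centre line.
- pad: Black rubber pad, 18 mm diameter, on a spring under the strap, 56 mm from the hinge line; origin on the strap's centre line, z out of the strap's back (up when closed), the pad's face 18 mm below it. The spring yields up to 7 mm; the pad meets a seated horn when the strap reads about 0.07 and is pressed in 4 mm (about 5 N) at 0.
- strap (a joint): Angle of the strap, rad: 0 = closed, level over the V at x = 58 mm, its end on the post at the v_block's -y side; pi/2 = upright; starts open, leaning back at 1.65 to 1.95 (stop at 2.1). The hinge is stiff (0.35 N m) and stays where it is left; pressing its last part down needs about 6 N near the tip.
Not all that is in view belongs to the job. Leave any pink look-alike of the horn alone.

How it is judged (in metres and radians):
On the way, in this order (a step that is already met when the one before it is completed fails the run):
1. the horn is lifted out of its pocket, clear of the tray (z of horn in the frame of tray above 0.125 m and contact force between horn and tray below 0.01 N), for 0.1 s.
2. the horn lies seated in both V's, its back end pressing on the stop's plunger, released by the fingers, the strap still open (contact force between horn and stop above 0.3 N and x of horn_spigot in the frame of seat above 0.06 m and y of horn in the frame of seat between -0.003 and 0.003 m and z of horn in the frame of seat between -0.003 and 0.003 m and angle between the x axis of horn and the x axis of v_block, either way round below 0.05 rad and linear speed of horn below 0.02 m/s and value of joint strap above 1.2 rad and contact force between the fingers and horn below 0.05 N), for 0.3 s.
At the end, for the whole second after the job is handed in: Horn at rest in both V's (3 mm across and in height, 0.05 rad), spigot away from the stop, back face pressing the stop's plunger (over 0.3 N); strap closed (below 0.03 rad), its pad pressing the horn with over 2 N; dark horn within 15 mm of its start (contact force between horn and stop above 0.3 N and x of horn_spigot in the frame of seat above 0.06 m and y of horn in the frame of seat between -0.003 and 0.003 m and z of horn in the frame of seat between -0.003 and 0.003 m and angle between the x axis of horn and the x axis of v_block, either way round below 0.05 rad and linear speed of horn below 0.02 m/s and value of joint strap below 0.03 rad and contact force between pad and horn above 2 N and distance of dark_horn from where it was at the start of the episode below 0.015 m); the robot touches nothing.
It fails at once if the dark horn is moved out of its place (more than 15 mm) (distance of dark_horn from where it was at the start of the episode above 0.015 m).
It fails at once if the horn is dropped or rammed into the fixture (more than 60 N between them) (contact force between horn and v_block above 60 N).
It also fails if it takes over 66 s, if anything falls off the work surface, if the arm or the gripper's body presses on something with over 40 N, if the wrist force passes 120 N, or if a joint passes its speed limit or range.

### The arm

A 7-joint arm with a two-finger parallel gripper is mounted at the origin on a cart in front of the work surface, level with it; the furniture and walls round the work are solid. World frame = base frame: x ahead of the robot, y to its left, z up, the work surface at z = 0. Lengths are in m, angles in degrees, forces in N, time in s.
With the tool pointing down it reaches from about 0.425 to 0.875 m from the base axis. Payload 4.7 kg.
Tool frame: the origin (TCP) lies on the centre line of the jaws, within the pads' length; the fingertips stand 14 mm ahead of it and the grasp point (between the pads) lies 5 mm behind it; z points along the fingers, y is the line along which they close (so a half turn about z gives the same grasp; the last joint's range is limited). The gripper opens to 87 mm and grips with 3 to 60 N. Pads are 19 mm wide; open, the fingers measure 117 mm over their backs; the gripper's body (75 mm by 190 mm) begins 51 mm behind the grasp point.
Start: joints at [65.839, 18.392, -4.016, 83.108, 1.295, 78.541, -3.26], TCP at [0.274, -0.589, 0.237] pointing down, gripper open.
Joint ranges: [-163.93, 163.93], [-17.29, 119.83], [-79.2, 71.16], [3.27, 140.29], [-89.18, 269.18], [5.43, 117.66], [-154.24, 154.24]. Speed limits (degrees/s): [147.25, 147.25, 180, 180, 180, 180, 180].

### API

Orientations are given as [roll, pitch, yaw] about the fixed x, y, z axes, in that order (R = Rz(yaw) Ry(pitch) Rx(roll)).
In Python, from cell import env gives the robot as it stands.
- The arm moves only by the tool jog_arm, never from a script. Its argument "motion" is a list that holds one entry, the list of rows, each a list of 7 numbers: the shift along the tool's x, y, z in units of 0.1 m (1.0 is 0.1 m), then the turn, a rotation vector about the tool's x, y, z in units of 180 degrees (1.0 is 180 degrees), then the closure, from 0 (fully open) to 1 (shut). A call has 1 to 5 rows; each row is the pose to reach, as a shift and turn from the pose commanded when the call began, along the tool's axes at that moment, turning the shorter way round; what a row does not reach only later rows make up. A row lasts 1/10 s, in which the tool goes at most 50 mm and 8.59 degrees, less where a joint would pass 70% of its speed; a pose out of reach is approached as far as the arm can. A call with a number of a shift or a turn outside -1 to 1 is refused whole. A call with a gripper value outside its range is refused whole. The fingers move at their own pace and stop on an object; "grip_force" is the grip in N (left out, the last holds). Time passes only in rows, so rows that repeat a pose let the fingers close. It gives the time, the measured TCP pose, the force, the opening and the grip force at its end, in the units of the state.
- env.get_obs(): the state, without advancing time (a new reading comes with each control period).
- env.read_camera(name): name is "scene" or "top" or "wrist"; returns (picture, depth): 384x512x3 uint8, red, green, blue; 384x512 float32, m along the optical axis (not along the pixel's ray), 0 where there is no reading.
- env.camera_info(name): a dict with "camera_matrix" (3x3 intrinsics, pixels), "k1" (the pictures are not rectified: a ray, as slopes to the right and down, at radius r is drawn at 1 + k1 r^2 times it, then the intrinsics apply), "origin" and "orientation" of the camera in the world; the wrist camera has in their place "mount" (4x4, takes a point from camera to tool coordinates, whose origin is the TCP and whose axes are the flange's). Camera axes: x right, y down, z forward; pixel columns grow to the right and rows downward; lengths in m; the calibration is good to about 2 mm. A picture is of the moment at which its call begins: read the wrist's pose just before it. camera_info takes no time and is no camera call.
- env.sign_off(): hands the job in; it is judged then, once.
The state is a dict: "time_s": time; "qpos": joint angles; "joint_velocities": joint speeds; "effort": joint torques, N m; "tool_pos": TCP position; "tool_rot": TCP orientation; "force": force on the tool from outside, world axes, zero at the start; "wrist_torque": the same for the moment, N m; "grip_width": finger opening in m; "grasp_force": force on a finger pad.
Only numpy, scipy, OpenCV 4.12 (cv2) and the standard library are available. Lean on these libraries where they do the work, as an engineer would, in place of code of your own. Each camera call takes 0.05 s, during which the arm holds its last target. There are 200 camera calls.

## Working session

There is one attempt and no reset: what is moved stays moved. The work goes in short steps, Python scripts to look and compute and a tool call to move; the robot and the scene stay as the last step left them, time stands still between calls to the robot, and variables do not carry over. Pictures are saved under pics/ and viewed, at most 10 in all, crops included, and the job is handed in when it is done.

Besides the shell and the picture viewer there is one more tool, called after "Call:" as a command line: name --argument value ..., lists and objects as JSON in quotes. jog_arm: Moves the arm, as the interface text tells. Shifts and turns lie within -1 to 1; 1 stands for 0.1 m of shift or 180 degrees of turn. Its arguments: {"type":"object","properties":{"motion":{"type":"array","items":{"type":"array","items":{"type":"array","items":{"type":"number"}}}},"grip_force":{"type":"number"}},"required":["motion"]}

```bash
mkdir -p pics; ls
cat > h.py <<'E'
import numpy as np, cv2
from scipy.spatial.transform import Rotation as R
from cell import env
def pose(ob):
    return np.array(ob["tool_pos"]), R.from_euler('xyz',ob["tool_rot"],degrees=True)
def camT(name):
    ci=env.camera_info(name)
    return ci
E
python3 - <<'E'
from h import *
print(env.get_obs())
for n in ["scene","top","wrist"]:
    print(n,env.camera_info(n))
    p,d=env.read_camera(n); np.savez(f"pics/{n}.npz",p=p,d=d)
    cv2.imwrite(f"pics/{n}.png",p[:,:,::-1])
a=[cv2.imread(f"pics/{n}.png") for n in ["scene","top"]]
cv2.imwrite("pics/both.png",cv2.resize(np.vstack(a),None,fx=.78,fy=.78))
E
```

```text
pics
{'time_s': 0.0, 'qpos': array([65.83887287, 18.44010978, -4.01679168, 83.17539554,  1.29582182,
       78.54027781, -3.2603398 ]), 'joint_velocities': array([ 0.06840658, -0.0542306 , -0.06145548,  0.04006274, -0.0860252 ,
        0.02511905, -0.04191297]), 'effort': array([ 2.41714934e-04, -4.91285098e+01, -4.03567208e-01, -3.12526131e+01,
       -6.37806044e-02,  4.37191303e-02,  1.61109811e-04]), 'tool_pos': array([ 0.27412263, -0.58878643,  0.23544544]), 'tool_rot': array([-1.79889512e+02,  6.15120255e-03,  2.49719138e+01]), 'force': array([ 0.32620115, -0.78841866,  0.09694251]), 'wrist_torque': array([-0.00913531,  0.02204062, -0.00034522]), 'grasp_force': 0.0, 'grip_width': 0.08674023041573246}
scene {'camera_matrix': array([[346.82964251,   0.        , 253.58441461],
       [  0.        , 346.82964251, 196.11854777],
       [  0.        ,   0.        ,   1.        ]]), 'k1': -0.10898593770305706, 'origin': array([0.15600078, 0.58007725, 0.58562361]), 'orientation': array([-1.23254053e+02, -7.08820189e-03, -1.49406221e+02])}
top {'camera_matrix': array([[409.79573659,   0.        , 255.96982523],
       [  0.        , 409.79573659, 194.34174449],
       [  0.        ,   0.        ,   1.        ]]), 'k1': -0.10554264695747684, 'origin': array([ 0.2999557 , -0.04789269,  1.31903062]), 'orientation': array([-170.30845175,    0.40938318,  -90.56948217])}
wrist {'camera_matrix': array([[291.59899783,   0.        , 253.49697436],
       [  0.        , 291.59899783, 192.10525785],
       [  0.        ,   0.        ,   1.        ]]), 'k1': -0.020629101182709636, 'mount': array([[ 3.00948018e-04, -9.67180118e-01, -2.54091574e-01,
         7.00122339e-02],
       [ 9.99999799e-01,  1.49157452e-04,  6.16651049e-04,
        -1.26272189e-04],
       [-5.58512983e-04, -2.54091708e-01,  9.67179969e-01,
        -1.47867558e-01],
       [ 0.00000000e+00,  0.00000000e+00,  0.00000000e+00,
         1.00000000e+00]])}
```

View pics/both.png

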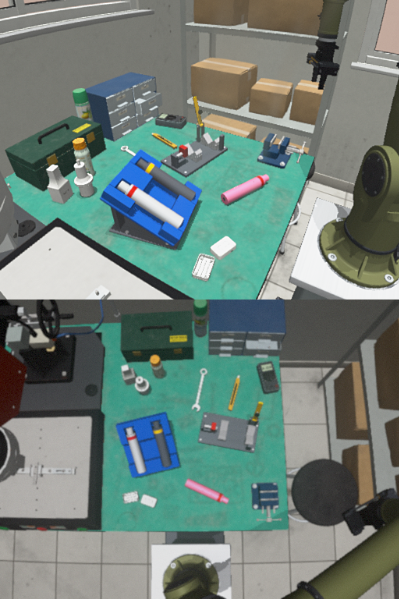

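View pics/top.png

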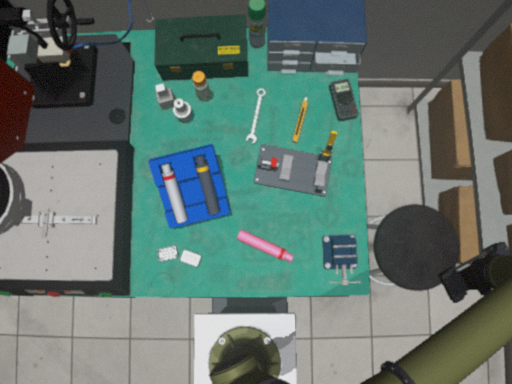

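The picture shows the tray at (189,187), with the bright horn in the left pocket: red band at about (168,177), back end at about (180,220). The fixture is at (292,170), with the red stop at (270,162) and the strap V at (320,175), and the open strap reaches to (331,140). The pink decoy is at (265,246).

```bash
cat >> h.py <<'E'
def cloud(name,p,d,ob=None,ci=None):
    ci=ci or env.camera_info(name)
    h,w=d.shape
    u,v=np.meshgrid(np.arange(w),np.arange(h))
    pts=np.stack([u,v],-1).reshape(-1,1,2).astype(float)
    n=cv2.undistortPoints(pts,ci["camera_matrix"],np.array([ci["k1"],0,0,0.])).reshape(h,w,2)
    X=np.concatenate([n*d[...,None],d[...,None]],-1)
    if "mount" in ci:
        M=ci["mount"]; t,r=pose(ob)
        X=X@M[:3,:3].T+M[:3,3]; X=X@r.as_matrix().T+t
    else:
        X=X@R.from_euler('xyz',ci["orientation"],degrees=True).as_matrix().T+ci["origin"]
    X[d==0]=np.nan
    return X
E
python3 - <<'E'
from h import *
z=np.load("pics/top.npz"); X=cloud("top",z["p"],z["d"])
hsv=cv2.cvtColor(z["p"],cv2.COLOR_RGB2HSV)
for n,(u,v) in dict(table=(240,150),stop=(270,162),v2=(320,175),v1=(287,167),tip=(333,134),horn=(176,205),band=(168,178),hornend=(180,219),dark=(208,190)).items(): print(n,X[v,u].round(3),z["p"][v,u],hsv[v,u])
# fixture plate: z 6-20mm around
m=np.zeros(z["d"].shape,bool); m[140:200,250:335]=1
pl=m&(X[...,2]>0.006)&(X[...,2]<0.02)
r=cv2.minAreaRect(X[pl][:,:2].astype(np.float32)); print("plate",pl.sum(),r,np.median(X[pl][:,2]))
tops=m&(X[...,2]>0.045)&(X[...,2]<0.06)
n,l,s,c=cv2.connectedComponentsWithStats(tops.astype(np.uint8))
for i in range(1,n):
    if s[i,4]>5: q=X[l==i]; print(s[i],q.mean(0).round(4),cv2.minAreaRect(q[:,:2].astype(np.float32)))
im=np.hstack([cv2.resize(z["p"][140:235,145:235],None,fx=4,fy=4,interpolation=3),cv2.resize(z["p"][120:215,245:345],None,fx=4,fy=4,interpolation=3)])
cv2.imwrite("pics/crop.png",im[:,:,::-1])
E
```

```text
table [0.675 0.011 0.005] [ 85 146 129] [ 82 107 146]
stop [ 0.62  -0.087  0.055] [174 157 156] [  2  26 174]
v2 [ 0.582 -0.248  0.027] [160 161 162] [105   3 162]
v1 [ 0.608 -0.142  0.032] [165 167 167] [ 90   3 167]
tip [ 0.666 -0.265  0.191] [139 116  31] [ 24 198 139]
horn [0.478 0.201 0.1  ] [203 206 214] [112  13 214]
band [0.553 0.218 0.141] [203  45  55] [178 198 203]
hornend [0.439 0.193 0.073] [202 206 212] [108  12 212]
dark [0.523 0.104 0.102] [ 89  96 107] [108  43 107]
plate 2140 ((0.6065881848335266, -0.16180568933486938), (0.266773521900177, 0.1981240063905716), 89.46891021728516) 0.01175398114225723
[283 155  10   7  46] [ 0.6355 -0.1425  0.0501] ((0.6358115673065186, -0.14266608655452728), (0.029233133420348167, 0.020135359838604927), 70.16230773925781)
[257 158  14   9  48] [ 0.6186 -0.0639  0.0547] ((0.6146072149276733, -0.06569912284612656), (0.03425703942775726, 0.026070035994052887), 66.44197845458984)
[317 161  11   8  53] [ 0.6123 -0.2519  0.0502] ((0.6120311617851257, -0.25251638889312744), (0.030242832377552986, 0.021707609295845032), 78.58265686035156)
[276 163   2   4   7] [ 0.6109 -0.1068  0.0549] ((0.611309289932251, -0.10705964267253876), (0.003319153329357505, 0.010583301074802876), 89.12641143798828)
[270 168   5   2   7] [ 0.6001 -0.0941  0.0503] ((0.6003786325454712, -0.09292779862880707), (0.013022908940911293, 0.0018020754214376211), 75.4189453125)
[280 171  10   9  52] [ 0.5775 -0.1304  0.0499] ((0.5795171856880188, -0.1310664564371109), (0.030069127678871155, 0.02085423655807972), 73.14291381835938)
[314 178  11   8  54] [ 0.5549 -0.2411  0.0494] ((0.5560462474822998, -0.241169273853302), (0.030958350747823715, 0.01921435073018074), 78.7920150756836)
```

View pics/crop.png

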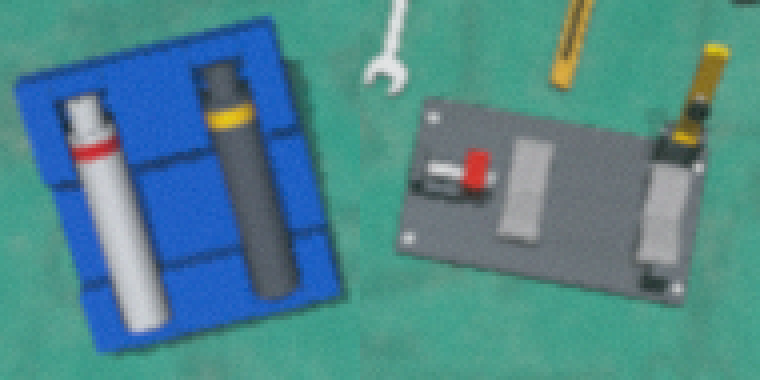

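The enlarged crop shows the bright horn in the left pocket, with its band at about (97,150) and its back end at (150,330). The strap leans to the far side, and the stop's red carriage is at (477,170). From the V tops, the seat is near (0.595, -0.1915) with yaw about -102°.

```bash
cat >> h.py <<'E'
from scipy.optimize import least_squares
def fitcyl(P,x0,r=0.018):
    # x0: yaw deg, pitch deg(up), px,py,pz
    c=P.mean(0)
    def ax(q): return R.from_euler('ZY',[q[0],-q[1]],degrees=True).as_matrix()
    def f(q):
        M=ax(q); v=P-c-M[:,1]*q[2]-M[:,2]*q[3]
        return (np.hypot(v@M[:,1],v@M[:,2])-r)*1000
    s=least_squares(f,[x0[0],x0[1],0,-0.012],loss='soft_l1',x_scale=[1,1,.001,.001])
    M=ax(s.x); p=c+M[:,1]*s.x[2]+M[:,2]*s.x[3]
    a=(P-p)@M[:,0]
    return s.x,p,M,np.percentile(a,[0.5,99.5]),np.median(abs(f(s.x)))
def step(tp,Rt,ob=None):
    t,r=pose(ob or env.get_obs())
    print("shift",(r.inv().apply(np.array(tp)-t)/0.1).round(3),"turn",((r.inv()*Rt).as_rotvec()/np.pi).round(4))
E
python3 - <<'E'
from h import *
for n,box in [("top",(140,235,150,235)),("scene",None)]:
    z=np.load(f"pics/{n}.npz"); X=cloud(n,z["p"],z["d"])
    hsv=cv2.cvtColor(z["p"],cv2.COLOR_RGB2HSV)
    g=(hsv[...,1]<60)&(hsv[...,2]>110)
    D=X-np.array([0.5,0.205,0.11])
    m=g&(np.linalg.norm(D,axis=-1)<0.13)&(X[...,2]>0.05)
    k,l,s,c=cv2.connectedComponentsWithStats(m.astype(np.uint8))
    i=1+np.argmax(s[1:,4]); m=cv2.erode((l==i).astype(np.uint8),np.ones((3,3)))>0
    q,p,M,a,res=fitcyl(X[m],[12,30]); print(n,s[i],m.sum(),q,p.round(4),a,res)
    red=((hsv[...,0]<8)|(hsv[...,0]>172))&(hsv[...,1]>120)&(np.linalg.norm(D,axis=-1)<0.13)
    print("band",red.sum(),np.percentile((X[red]-p)@M[:,0],[3,50,97]),"back est",)
    print("step above: ")
# approx target: look pose
E
```

```text
top [164 178  23  45 490] 342 [ 1.31709098e+01  2.98048438e+01  2.07629408e-03 -1.60096364e-02] [0.4994 0.2051 0.0877] [-0.06658159  0.06380004] 1.3875820296797414
band 33 [0.07102278 0.07540175 0.07941226] back est
step above: 
scene [ 168  241   67   52 1231] 967 [ 1.28028966e+01  3.05413908e+01 -9.65732728e-03 -1.25051800e-02] [0.5011 0.2042 0.0878] [-0.06796675  0.06699979] 0.6976092468746962
band 86 [0.07150539 0.07661666 0.08163534] back est
step above:
```

```bash
cat >> h.py <<'E'
from scipy.spatial.transform import Slerp
def plan(tp,Rt,start=None,n=None):
    "print shift+turn of successive calls to the target pose"
    t,r=start or pose(env.get_obs()); tp=np.array(tp,float)
    a=np.degrees((r.inv()*Rt).magnitude()); L=np.linalg.norm(tp-t)
    n=n or int(max(np.ceil(a/40),np.ceil(L/0.11),1))
    S=Slerp([0,1],R.concatenate([r,Rt])); u=np.linspace(0,1,n+1)
    for i in range(n):
        r0,r1=S(u[i]),S(u[i+1])
        print((r0.inv().apply((tp-t)/n)/.1).round(3).tolist(),((r0.inv()*r1).as_rotvec()/np.pi).round(4).tolist())
    return tp,Rt
def tool(yaw,p=0):  # tool x along heading yaw, tool z down, tilted so that the tool's x dips p deg down
    return R.from_euler('ZYX',[yaw,p,180],degrees=True)
E
python3 - <<'E'
from h import *
print(tool(25).as_matrix().round(2))
plan([0.55,-0.2,0.36],tool(78))
print(tool(193,30).as_matrix().round(2))
E
```

```text
[[ 0.91  0.42  0.  ]
 [ 0.42 -0.91 -0.  ]
 [ 0.    0.   -1.  ]]
[0.828, -0.473, -0.248] [-0.0001, -0.0, -0.0589]
[0.901, -0.312, -0.248] [-0.0001, -0.0, -0.0589]
[0.943, -0.141, -0.248] [-0.0001, -0.0, -0.0589]
[0.953, 0.035, -0.248] [-0.0001, -0.0, -0.0589]
[0.93, 0.21, -0.249] [-0.0001, -0.0, -0.0589]
[[-0.84 -0.22  0.49]
 [-0.19  0.97  0.11]
 [-0.5   0.   -0.87]]
```

Call:
jog_arm --motion '[[[0.3,-0.16,-0.08,0,0,-0.02,0],[0.6,-0.32,-0.17,0,0,-0.04,0],[0.83,-0.47,-0.25,0,0,-0.059,0]]]'

```text
time_s: 0.45
tool_pos: [0.3313, -0.5097, 0.2615]
tool_rot: [-180.0, -0.0, 35.8]
force: [0.2, -0.0, -0.2]
grip_width: 0.0868
grasp_force: 0.0
```

Call:
jog_arm --motion '[[[0.3,-0.1,-0.08,0,0,-0.02,0],[0.6,-0.2,-0.17,0,0,-0.04,0],[0.9,-0.31,-0.25,0,0,-0.059,0]]]'

```text
time_s: 0.75
tool_pos: [0.3863, -0.432, 0.2875]
tool_rot: [180.0, 0.0, 46.5]
force: [-0.2, 0.2, 0.7]
grip_width: 0.0871
grasp_force: 0.0
```

Call:
jog_arm --motion '[[[0.3,-0.05,-0.08,0,0,-0.02,0],[0.6,-0.1,-0.17,0,0,-0.04,0],[0.94,-0.14,-0.25,0,0,-0.059,0]]]'

```text
time_s: 1.05
tool_pos: [0.4407, -0.3549, 0.3125]
tool_rot: [180.0, 0.0, 57.1]
force: [0.5, -0.3, -0.4]
grip_width: 0.0869
grasp_force: 0.0
```

Call:
jog_arm --motion '[[[0.3,0.01,-0.08,0,0,-0.02,0],[0.6,0.02,-0.17,0,0,-0.04,0],[0.95,0.035,-0.25,0,0,-0.059,0]]]'

```text
time_s: 1.35
tool_pos: [0.4955, -0.2776, 0.3374]
tool_rot: [180.0, 0.0, 67.7]
force: [0.3, 0.2, 1.1]
grip_width: 0.0869
grasp_force: 0.0
```

Call:
jog_arm --motion '[[[0.3,0.07,-0.08,0,0,-0.02,0],[0.6,0.14,-0.17,0,0,-0.04,0],[0.93,0.21,-0.25,0,0,-0.059,0],[0.93,0.21,-0.25,0,0,-0.059,0]]]'

```text
time_s: 1.75
tool_pos: [0.5532, -0.1939, 0.3631]
tool_rot: [179.8, -0.2, 78.8]
force: [0.0, 0.3, 0.8]
grip_width: 0.0866
grasp_force: 0.0
```

Run:
```python
from h import *
ob=env.get_obs(); p,d=env.read_camera("wrist"); np.savez("pics/w1.npz",p=p,d=d,t=ob["tool_pos"],r=ob["tool_rot"])
print(ob["time_s"],ob["tool_pos"],ob["tool_rot"],ob["qpos"],ob["joint_velocities"].round(1))
cv2.imwrite("pics/w1.png",p[:,:,::-1])
```

```text
1.75 [ 0.55317486 -0.19388467  0.3631191 ] [179.83805301  -0.18939657  78.79642273] [ 39.74350415  10.44071781 -26.91097868  79.64677485   4.51023144
  90.86371024   2.0934792 ] [ 2.1 -0.3  3.6  1.7  2.1  0.2  0.2]
```

View pics/w1.png

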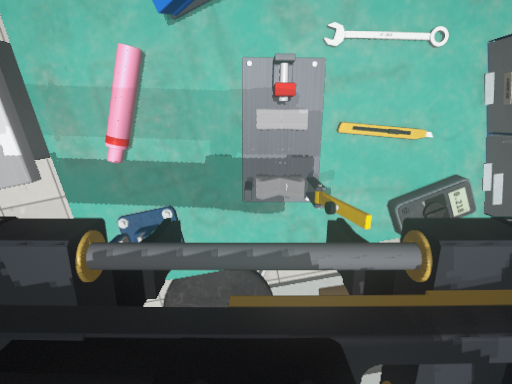

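The wrist view shows the plate from (243,58) to (325,203). V1 is at about (282,120), V2 at (282,188), the red carriage at (285,89) with its plunger tip near (285,101), and the strap reaches to (370,222).

Run:
```python
from h import *
z=np.load("pics/w1.npz"); p=z["p"]; d=z["d"]
X=cloud("wrist",p,d,dict(tool_pos=z["t"],tool_rot=z["r"]))
m=np.zeros(d.shape,bool); m[50:212,235:335]=1
print("table z",np.nanmedian(X[60:160,340:420][...,2]), np.nanmedian(X[140:170,255:310][...,2]))
tops=m&(X[...,2]>0.046)&(X[...,2]<0.062)
n,l,s,c=cv2.connectedComponentsWithStats(tops.astype(np.uint8))
for i in range(1,n):
    if s[i,4]>15:
        q=X[l==i]; r=cv2.minAreaRect(q[:,:2].astype(np.float32)); print(s[i],q.mean(0).round(4),np.round(r[0],4),np.round(r[1],4),r[2])
np.save("pics/w1X.npy",X)
hsv=cv2.cvtColor(p,cv2.COLOR_RGB2HSV)
red=m&((hsv[...,0]<8)|(hsv[...,0]>172))&(hsv[...,1]>130)
print("red",red.sum(),X[red].mean(0),)
yel=(abs(hsv[...,0].astype(int)-24)<5)&(hsv[...,1]>130); yel[:,:312]=0;yel[:180]=0; yel[245:]=0; yel[:,376:]=0
Y=X[yel]; print("strap",yel.sum(),Y.min(0),Y.max(0), Y[np.argmax(Y[:,2])])
# seat frame guess
for y in range(92,112): print(y,X[y,281:289:2].round(4).tolist())
```

```text
table z -0.00024019097347013907 0.011897374990830017
[274  53  22  29 318] [ 0.626  -0.0628  0.0567] [ 0.6255 -0.0666] [0.0376 0.0297] 78.67926025390625
[273  95  20   6  56] [ 0.6163 -0.1077  0.056 ] [ 0.6156 -0.1078] [0.0069 0.0274] 74.06820678710938
[258 109  11  21 203] [ 0.5818 -0.1322  0.0501] [ 0.5818 -0.1326] [0.0299 0.0156] 79.18437957763672
[296 109  12  21 211] [ 0.6395 -0.1442  0.0499] [ 0.6404 -0.1444] [0.0305 0.0173] 80.55287170410156
[257 181  11  19 173] [ 0.5593 -0.242   0.0502] [ 0.5594 -0.2423] [0.0301 0.0164] 79.02052307128906
[293 181  12  19 181] [ 0.6173 -0.2536  0.05  ] [ 0.618  -0.2542] [0.03  0.018] 74.45571899414062
[310 181  12   5  26] [ 0.6448 -0.2456  0.0534] [ 0.6456 -0.246 ] [0.0158 0.0043] 4.441161155700684
[245 185   7   3  17] [ 0.5381 -0.2311  0.0545] [ 0.5383 -0.2311] [0.0006 0.0097] 77.255615234375
[309 197   6   5  18] [ 0.6361 -0.2716  0.0532] [ 0.6363 -0.2717] [0.0091 0.0036] 19.054195404052734
red 265 [nan nan nan]
strap 668 [nan nan nan] [nan nan nan] [nan nan nan]
92 [[0.6129, -0.1006, 0.0759], [0.6157, -0.1011, 0.076], [0.6186, -0.1016, 0
[... 1445 characters left out ...]
103], [0.6259, -0.1188, 0.0113]]
106 [[0.616, -0.1184, 0.0107], [0.6191, -0.1191, 0.0119], [0.6226, -0.1197, 0.0098], [0.6255, -0.1204, 0.0122]]
107 [[0.6157, -0.12, 0.0109], [0.6188, -0.1207, 0.0125], [0.6223, -0.1213, 0.01], [0.6254, -0.1219, 0.011]]
108 [[0.6154, -0.1216, 0.0114], [0.6185, -0.1222, 0.0122], [0.6221, -0.1228, 0.0096], [0.6251, -0.1235, 0.0114]]
109 [[0.615, -0.1231, 0.0121], [0.6184, -0.1238, 0.0107], [0.6215, -0.1244, 0.012], [0.6249, -0.1251, 0.0112]]
110 [[0.6135, -0.1247, 0.0252], [0.6165, -0.1254, 0.0266], [0.6194, -0.126, 0.0292], [0.622, -0.1266, 0.0334]]
111 [[0.6133, -0.1263, 0.0244], [0.6163, -0.1269, 0.0264], [0.6192, -0.1275, 0.0287], [0.6219, -0.1281, 0.0323]]
```

Run:
```python
from h import *
T=tool(193,30); tz=T.as_matrix()[:,2]
a=plan([0.47,0.06,0.31],tool(140,5))
plan(np.array([.5,.2047,.0878])-0.12*tz,T,start=a)
```

```text
[0.785, -0.437, 0.175] [-0.0048, -0.0084, -0.1138]
[0.893, -0.137, 0.148] [-0.0048, -0.0084, -0.1138]
[0.888, 0.183, 0.125] [-0.0048, -0.0084, -0.1138]
[0.58, 0.411, 0.543] [-0.0446, -0.0644, -0.1415]
[0.465, 0.573, 0.505] [-0.0446, -0.0644, -0.1415]
```

Call:
jog_arm --motion '[[[0.26,-0.15,0.06,0,0,-0.038,0],[0.52,-0.29,0.12,-0.003,-0.005,-0.076,0],[0.785,-0.437,0.175,-0.005,-0.008,-0.114,0]]]'

```text
time_s: 2.1
tool_pos: [0.5226, -0.115, 0.3435]
tool_rot: [179.4, 1.6, 98.8]
force: [0.3, -0.1, 0.7]
grip_width: 0.087
grasp_force: 0.0
```

Call:
jog_arm --motion '[[[0.3,-0.045,0.05,0,0,-0.038,0],[0.6,-0.09,0.1,-0.003,-0.005,-0.076,0],[0.893,-0.137,0.148,-0.005,-0.008,-0.114,0]]]'

```text
time_s: 2.4
tool_pos: [0.4958, -0.0288, 0.3263]
tool_rot: [179.4, 3.3, 119.4]
force: [-0.6, -0.9, -1.3]
grip_width: 0.0869
grasp_force: 0.0
```

Call:
jog_arm --motion '[[[0.3,0.06,0.04,0,0,-0.038,0],[0.6,0.12,0.08,-0.003,-0.005,-0.076,0],[0.888,0.183,0.125,-0.005,-0.008,-0.114,0]]]'

```text
time_s: 2.7
tool_pos: [0.4692, 0.057, 0.3092]
tool_rot: [180.0, 4.9, 139.9]
force: [0.6, -0.4, 1.1]
grip_width: 0.0873
grasp_force: 0.0
```

Call:
jog_arm --motion '[[[0.15,0.1,0.14,-0.011,-0.016,-0.035,0],[0.29,0.2,0.27,-0.022,-0.032,-0.071,0],[0.44,0.3,0.41,-0.033,-0.048,-0.106,0],[0.58,0.411,0.543,-0.0446,-0.0644,-0.1415,0]]]'

```text
time_s: 3.1
tool_pos: [0.4561, 0.1171, 0.2532]
tool_rot: [177.0, 16.9, 163.9]
force: [-3.1, -2.9, 5.0]
grip_width: 0.0873
grasp_force: 0.0
```

Call:
jog_arm --motion '[[[0.12,0.14,0.13,-0.011,-0.016,-0.035,0],[0.23,0.29,0.25,-0.022,-0.032,-0.071,0],[0.35,0.43,0.38,-0.033,-0.048,-0.106,0],[0.465,0.573,0.505,-0.0446,-0.0644,-0.1415,0],[0.465,0.573,0.505,-0.0446,-0.0644,-0.1415,0]]]'

```text
time_s: 3.6
tool_pos: [0.4526, 0.2047, 0.1822]
tool_rot: [180.0, 28.5, -167.3]
force: [0.2, -0.1, 0.1]
grip_width: 0.087
grasp_force: 0.0
```

Run:
```python
from h import *
env.read_camera("wrist")
ob=env.get_obs(); p,d=env.read_camera("wrist"); np.savez("pics/w2.npz",p=p,d=d,t=ob["tool_pos"],r=ob["tool_rot"])
print(ob["time_s"],ob["tool_pos"],ob["tool_rot"],ob["qpos"].round(1),ob["joint_velocities"].round(1))
cv2.imwrite("pics/w2.png",p[:,:,::-1])
X=cloud("wrist",p,d,ob)
hsv=cv2.cvtColor(p,cv2.COLOR_RGB2HSV)
P0=np.array([.5,.2047,.0878]); M=R.from_euler('ZY',[13,-30],degrees=True).as_matrix()
L=(X-P0)@M
m=(hsv[...,1]<60)&(hsv[...,2]>90)&(abs(L[...,1])<.026)&(abs(L[...,2])<.03)&(abs(L[...,0])<.13)
k,l,s,c=cv2.connectedComponentsWithStats(m.astype(np.uint8))
i=1+np.argmax(s[1:,4]); m=cv2.erode((l==i).astype(np.uint8),np.ones((3,3)))>0
q,pp,M,a,res=fitcyl(X[m],[13,30]); print(s[i],m.sum(),q,pp.round(4),a,res)
print("axis at ref",pp+M[:,0]*((P0-pp)@M[:,0]), "back rel ref",a[0]+(pp-P0)@M[:,0], a[1]+(pp-P0)@M[:,0])
```

```text
3.65 [0.4553279  0.19840724 0.18132588] [-179.76307094   28.49418151 -167.48663114] [-16.2 -17.2 -15.1 130.2   7.6  39.7  66.1] [  4.5  -0.    4.8  -3.1   6.6  10.3 -20.4]
[ 228  108   43  135 5392] 4883 [ 1.34398403e+01  2.99723917e+01  5.05521536e-05 -1.51063830e-02] [0.4876 0.2025 0.0778] [-0.05230253  0.0594426 ] 0.3655360491236388
axis at ref [0.50100331 0.20566712 0.08571815] back rel ref -0.06815999557021954 0.04358513266053961
```

View pics/w2.png

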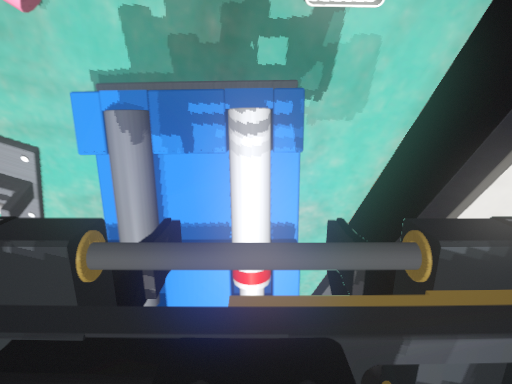

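The picture shows the bright horn between the open fingers, with its back end at (250,110) and its axis near column 250. The dark horn is well outside the fingers, at column 130. The arm stands at joint 2's limit here, so I go down to the horn.

Run:
```python
from h import *
T=tool(193.3,30); M=T.as_matrix(); tz=M[:,2]; u=-M[:,0]
g=np.array([.5007,.2053,.0863])+.005*u+.005*tz
print("target",g)
a=plan(g-.05*tz,T,n=1); plan(g,T,start=a,n=1)
```

```text
target [0.50734694 0.20687127 0.08446987]
[0.023, 0.014, 0.611] [-0.0055, -0.009, -0.0091]
[0.0, 0.0, 0.5] [0.0, 0.0, 0.0]
```

Call:
jog_arm --motion '[[[0.01,0.005,0.2,-0.002,-0.003,-0.003,0],[0.02,0.01,0.4,-0.004,-0.006,-0.006,0],[0.023,0.014,0.61,-0.0055,-0.009,-0.009,0],[0.023,0.014,0.61,-0.0055,-0.009,-0.009,0],[0.023,0.014,0.61,-0.0055,-0.009,-0.009,0]]]'

```text
time_s: 4.2
tool_pos: [0.4864, 0.1987, 0.131]
tool_rot: [179.8, 30.2, -167.4]
force: [0.3, 1.3, 0.1]
grip_width: 0.0869
grasp_force: 0.0
```

Run:
```python
from h import *
T=tool(193.3,30); M=T.as_matrix(); tz=M[:,2]; u=-M[:,0]
g=np.array([.5007,.2053,.0863])+.005*u+.005*tz
ob=env.get_obs(); print(ob["tool_rot"],ob["qpos"].round(1),ob["joint_velocities"].round(1))
plan(g,T,n=1)
```

```text
[ 179.82524653   30.17176111 -167.40068922] [-14.3 -10.2 -15.6 132.   12.1  29.5  63.2] [-0.6 -1.3 -0.3 -0.7 -0.3 -0.5  0.6]
[0.042, 0.033, 0.514] [-0.001, 0.001, -0.0034]
```

Call:
jog_arm --motion '[[[0.01,0.01,0.13,0,0,-0.001,0],[0.02,0.02,0.26,0,0,-0.002,0],[0.03,0.03,0.39,0,0,-0.003,0],[0.04,0.033,0.5,0,0.001,-0.0034,0],[0.04,0.033,0.51,0,0.001,-0.0034,0]]]'

```text
time_s: 4.7
tool_pos: [0.5072, 0.208, 0.0849]
tool_rot: [-179.8, 30.0, -166.5]
force: [-0.0, 0.5, 0.6]
grip_width: 0.0866
grasp_force: 0.0
```

Run:
```python
from h import *
T=tool(193.3,30); M=T.as_matrix(); tz=M[:,2]; u=-M[:,0]
g=np.array([.5007,.2053,.0863])+.005*u+.005*tz
ob=env.get_obs(); print(ob["tool_pos"],ob["tool_rot"],ob["force"])
plan(g,T,n=1)
```

```text
[0.50721391 0.20804448 0.08491277] [-179.79396414   30.03741201 -166.52929328] [-0.0375735   0.48168038  0.5933284 ]
[0.003, -0.012, 0.003] [-0.0007, 0.0002, 0.0008]
```

Call:
jog_arm --motion '[[[0,-0.012,0,0,0,0,1],[0,-0.012,0,0,0,0,1],[0,-0.012,0,0,0,0,1],[0,-0.012,0,0,0,0,1],[0,-0.012,0,0,0,0,1]]]' --grip_force 30

```text
time_s: 5.2
tool_pos: [0.5068, 0.2077, 0.0847]
tool_rot: [-179.8, 30.1, -166.4]
force: [0.0, -0.5, -0.7]
grip_width: 0.0549
grasp_force: 0.0
```

Call:
jog_arm --motion '[[[0,0,0,0,0,0,1],[0,0,0,0,0,0,1],[0,0,0,0,0,0,1]]]'

```text
time_s: 5.5
tool_pos: [0.5067, 0.2074, 0.0843]
tool_rot: [-179.8, 30.0, -166.4]
force: [-1.4, -1.1, 0.9]
grip_width: 0.0356
grasp_force: 30.0
```

Call:
jog_arm --motion '[[[0,0,-0.03,0,0,0,1],[0,0,-0.08,0,0,0,1],[0,0,-0.14,0,0,0,1],[0,0,-0.2,0,0,0,1],[0,0,-0.25,0,0,0,1]]]'

```text
time_s: 6.0
tool_pos: [0.4934, 0.2043, 0.1056]
tool_rot: [-179.8, 29.9, -166.4]
force: [0.1, -0.8, -4.9]
grip_width: 0.0351
grasp_force: 30.0
```

Call:
jog_arm --motion '[[[0,0,-0.06,0,0,0,1],[0,0,-0.14,0,0,0,1],[0,0,-0.22,0,0,0,1],[0,0,-0.3,0,0,0,1],[0,0,-0.35,0,0,0,1]]]'

```text
time_s: 6.5
tool_pos: [0.4772, 0.2008, 0.1372]
tool_rot: [-179.8, 30.1, -166.4]
force: [0.4, 0.4, -4.7]
grip_width: 0.0353
grasp_force: 30.0
```

Run:
```python
from h import *
ob=env.get_obs(); print(ob["tool_pos"],ob["tool_rot"],ob["force"],ob["qpos"].round(1),ob["grip_width"])
t,r=pose(ob); a=plan([t[0]+.05,t[1]-.02,.29],tool(180,15))
a=plan([.54,.02,.30],tool(130,0),start=a)
# fixture hover
c=np.array([.5985,-.1928,.05]); u=-tool(78.4).as_matrix()[:,0]; print(u)
plan(c+.005*u+np.array([0,0,.12]),tool(78.4),start=a)
```

```text
[0.47722344 0.2007998  0.13719733] [-179.80693507   30.08008117 -166.37659113] [ 0.383145    0.3924262  -4.65706765] [-14.6 -11.8 -16.  132.4  11.1  30.7  64.4] 0.035314269099790366
[-0.573, -0.158, -0.551] [0.014, 0.0417, 0.035]
[-0.512, -0.124, -0.616] [0.014, 0.0417, 0.035]
[-0.075, -0.804, -0.032] [0.0182, 0.039, 0.1381]
[-0.403, -0.7, -0.018] [0.0182, 0.039, 0.1381]
[-0.20107792 -0.97957525 -0.        ]
[-0.679, -0.32, 0.433] [-0.0, -0.0, 0.0956]
[-0.743, -0.105, 0.433] [0.0, -0.0, 0.0956]
[-0.741, 0.12, 0.433] [0.0, -0.0, 0.0956]
```

Call:
jog_arm --motion '[[[-0.12,-0.03,-0.11,0.003,0.01,0.008,1],[-0.27,-0.08,-0.26,0.007,0.02,0.017,1],[-0.42,-0.12,-0.41,0.011,0.031,0.026,1],[-0.573,-0.158,-0.551,0.014,0.0417,0.035,1]]]'

```text
time_s: 6.9
tool_pos: [0.5025, 0.1908, 0.214]
tool_rot: [179.6, 22.5, -173.4]
force: [0.8, 0.2, -5.7]
grip_width: 0.0354
grasp_force: 30.0
```

Call:
jog_arm --motion '[[[-0.14,-0.03,-0.16,0.003,0.01,0.008,1],[-0.27,-0.06,-0.31,0.007,0.02,0.017,1],[-0.4,-0.1,-0.47,0.011,0.031,0.026,1],[-0.512,-0.124,-0.616,0.014,0.0417,0.035,1]]]'

```text
time_s: 7.3
tool_pos: [0.528, 0.1808, 0.2905]
tool_rot: [180.0, 15.0, 179.9]
force: [0.8, 0.1, -6.5]
grip_width: 0.0353
grasp_force: 30.0
```

Call:
jog_arm --motion '[[[-0.015,-0.15,-0.006,0.003,0.008,0.027,1],[-0.03,-0.31,-0.013,0.007,0.015,0.055,1],[-0.045,-0.48,-0.02,0.011,0.023,0.083,1],[-0.06,-0.64,-0.026,0.015,0.031,0.11,1],[-0.075,-0.804,-0.032,0.0182,0.039,0.1381,1]]]'

```text
time_s: 7.8
tool_pos: [0.5342, 0.1001, 0.2945]
tool_rot: [178.3, 7.5, 154.6]
force: [0.5, 0.5, -5.0]
grip_width: 0.0356
grasp_force: 30.0
```

Call:
jog_arm --motion '[[[-0.08,-0.14,-0.004,0.003,0.008,0.027,1],[-0.16,-0.28,-0.007,0.007,0.015,0.055,1],[-0.24,-0.42,-0.01,0.011,0.023,0.083,1],[-0.32,-0.56,-0.014,0.015,0.031,0.11,1],[-0.403,-0.7,-0.018,0.0182,0.039,0.1381,1]]]'

```text
time_s: 8.3
tool_pos: [0.5409, 0.0196, 0.2995]
tool_rot: [180.0, -0.0, 129.8]
force: [0.0, 0.4, -4.6]
grip_width: 0.0354
grasp_force: 30.0
```

Run:
```python
from h import *
ob=env.get_obs(); print(ob["tool_pos"],ob["tool_rot"],ob["force"],ob["qpos"].round(1),ob["grip_width"])
c=np.array([.5985,-.1928,.05]); u=-tool(78.4).as_matrix()[:,0]
plan(c+.005*u+np.array([0,0,.12]),tool(78.4))
```

```text
[0.5408753  0.01961348 0.29952636] [ 1.79967599e+02 -1.97608092e-02  1.29815627e+02] [ 0.02327018  0.42445161 -4.55194397] [-2.8  3.9 -2.2 93.1  0.1 83.  34.8] 0.035440849164539504
[-0.677, -0.319, 0.431] [0.0, -0.0001, 0.0952]
[-0.741, -0.105, 0.432] [0.0, -0.0001, 0.0952]
[-0.739, 0.118, 0.432] [0.0, -0.0001, 0.0952]
```

Call:
jog_arm --motion '[[[-0.17,-0.08,0.11,0,0,0.024,1],[-0.34,-0.16,0.22,0,0,0.048,1],[-0.51,-0.24,0.32,0,0,0.072,1],[-0.677,-0.319,0.431,0,0,0.095,1]]]'

```text
time_s: 8.7
tool_pos: [0.5602, -0.0533, 0.2561]
tool_rot: [179.9, 0.1, 112.7]
force: [0.3, 0.6, -4.9]
grip_width: 0.0352
grasp_force: 30.0
```

Call:
jog_arm --motion '[[[-0.19,-0.03,0.11,0,0,0.024,1],[-0.38,-0.05,0.22,0,0,0.048,1],[-0.56,-0.08,0.32,0,0,0.072,1],[-0.741,-0.105,0.432,0,0,0.095,1]]]'

```text
time_s: 9.1
tool_pos: [0.5793, -0.1257, 0.2128]
tool_rot: [179.9, 0.0, 95.6]
force: [0.2, 0.1, -5.5]
grip_width: 0.0356
grasp_force: 30.0
```

Call:
jog_arm --motion '[[[-0.19,0.03,0.11,0,0,0.024,1],[-0.38,0.06,0.22,0,0,0.048,1],[-0.56,0.09,0.32,0,0,0.072,1],[-0.739,0.118,0.432,0,0,0.095,1],[-0.739,0.118,0.432,0,0,0.095,1]]]'

```text
time_s: 9.6
tool_pos: [0.5968, -0.2009, 0.1678]
tool_rot: [-179.9, 0.2, 78.4]
force: [-0.1, -0.2, -5.4]
grip_width: 0.0353
grasp_force: 30.0
```

Call:
jog_arm --motion '[[[0,0,0,0,0,0,1],[0,0,0,0,0,0,1],[0,0,0,0,0,0,1]]]'

```text
time_s: 9.9
tool_pos: [0.5983, -0.1959, 0.1704]
tool_rot: [179.9, -0.0, 78.8]
force: [-0.3, -0.2, -5.3]
grip_width: 0.0351
grasp_force: 30.0
```

Run:
```python
from h import *
ob=env.get_obs(); p,d=env.read_camera("wrist"); np.savez("pics/w3.npz",p=p,d=d,t=ob["tool_pos"],r=ob["tool_rot"])
print(ob["time_s"],ob["tool_pos"],ob["tool_rot"],ob["qpos"].round(1),ob["joint_velocities"].round(1),ob["force"])
X=cloud("wrist",p,d,ob); t,r=pose(ob)
L=(X-t)@r.as_matrix()  # tool coords
hsv=cv2.cvtColor(p,cv2.COLOR_RGB2HSV)
m=(abs(L[...,2]+.005)<.025)&(abs(L[...,1])<.025)&(L[...,0]<.1)&(L[...,0]>0)
print("horn px",m.sum(), np.percentile(L[m],[1,50,99],axis=0).round(4) if m.any() else 0)
q,pp,M,a,res=fitcyl(X[m],[78.4,0]); print("horn fit",q[:2],res,"axis at tool x=.04:",(r.inv().apply(pp-t)).round(4),"back end",np.percentile(L[m][:,0],99.7))
tops=(X[...,2]>0.047)&(X[...,2]<0.060)
n,l,s,c=cv2.connectedComponentsWithStats(tops.astype(np.uint8))
for i in range(1,n):
    if s[i,4]>100:
        q=X[l==i]; rr=cv2.minAreaRect(q[:,:2].astype(np.float32)); print(s[i],q.mean(0).round(4),np.round(rr[0],4),np.round(rr[1],4),round(rr[2],1))
cv2.imwrite("pics/w3.png",p[:,:,::-1])
```

```text
9.9 [ 0.59828846 -0.19590086  0.1704443 ] [ 1.79946994e+02 -2.33370321e-02  7.88000239e+01] [ 7.5 18.  10.1 91.6 -3.3 70.6  7. ] [ 0.1 -0.1  0.2  0.2  0.2 -0.1 -0.1] [-0.25829661 -0.2078094  -5.34603089]
horn px 10753 [[ 0.0097 -0.0227 -0.024 ]
 [ 0.044   0.0005 -0.0207]
 [ 0.0743  0.023   0.0049]]
horn fit [78.4968851   0.45634934] 0.3477504318342428 axis at tool x=.04: [ 0.043   0.0008 -0.0049] back end 0.07474062458797948
[237  22  37  40 653] [ 0.6253 -0.0678  0.0544] [ 0.6251 -0.0703] [0.0292 0.03  ] 79.1
[238  88  34   9 171] [ 0.6175 -0.108   0.0547] [ 0.6172 -0.1083] [0.0067 0.0286] 78.5
[ 43 296  27  10 155] [ 0.376  -0.2712  0.0551] [ 0.3741 -0.2704] [0.0097 0.0235] 64.9
```

View pics/w3.png

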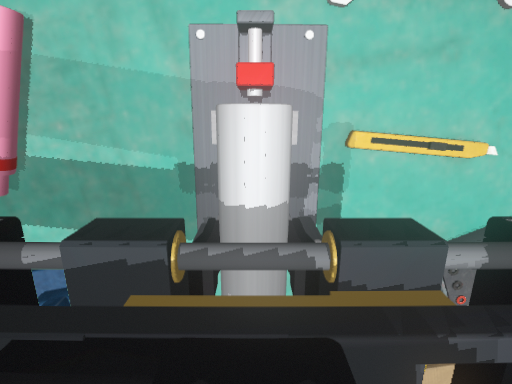

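The picture shows the horn centred over V1, whose flanks are at (213,128) and (295,128). Its back end is at row 105, and the plunger tip at (255,97) is about 11 mm ahead. I lower it straight down.

Call:
jog_arm --motion '[[[0,0,0.12,0,0,0,1],[0,0,0.32,0,0,0,1],[0,0,0.52,0,0,0,1],[0,0,0.7,0,0,0,1],[0,0,0.82,0,0,0,1]]]'

```text
time_s: 10.45
tool_pos: [0.5965, -0.1965, 0.0854]
tool_rot: [-179.8, -0.0, 78.7]
force: [-0.4, 0.2, -4.9]
grip_width: 0.0357
grasp_force: 30.0
```

Call:
jog_arm --motion '[[[0,0,0.1,0,0,0,1],[0,0,0.19,0,0,0,1],[0,0,0.27,0,0,0,1],[0,0,0.35,0,0,0,1],[0,0,0.37,0,0,0,1]]]'

```text
time_s: 10.95
tool_pos: [0.597, -0.197, 0.0497]
tool_rot: [-179.9, 0.0, 78.7]
force: [-1.0, -0.6, -5.7]
grip_width: 0.0355
grasp_force: 30.0
```

Call:
jog_arm --motion '[[[0,0,0,0,0,0,1],[0,0,0,0,0,0,1]]]'

```text
time_s: 11.15
tool_pos: [0.5979, -0.1972, 0.0512]
tool_rot: [180.0, 0.0, 78.7]
force: [-0.8, -1.2, -4.1]
grip_width: 0.0351
grasp_force: 30.0
```

Run:
```python
from h import *
ob=env.get_obs(); print(ob["tool_pos"],ob["tool_rot"],ob["force"],ob["wrist_torque"])
```

```text
[ 0.59794434 -0.19724787  0.05116386] [1.79978477e+02 1.57048091e-02 7.86770515e+01] [-0.7983283  -1.24717004 -4.1319152 ] [ 0.0574345  -0.1925926   0.01308331]
```

Call:
jog_arm --motion '[[[0,0,0.01,0,0,0,1],[0,0,0.02,0,0,0,1],[0,0,0.03,0,0,0,1],[0,0,0.03,0,0,0,1]]]'

```text
time_s: 11.55
tool_pos: [0.5974, -0.1971, 0.0476]
tool_rot: [-180.0, 0.0, 78.7]
force: [-0.5, 0.1, -4.6]
grip_width: 0.0352
grasp_force: 30.0
```

Call:
jog_arm --motion '[[[0,0,0.01,0,0,0,1],[0,0,0.015,0,0,0,1],[0,0,0.015,0,0,0,1]]]'

```text
time_s: 11.85
tool_pos: [0.5976, -0.1971, 0.0461]
tool_rot: [-180.0, 0.0, 78.7]
force: [0.0, 0.1, -5.3]
grip_width: 0.0353
grasp_force: 30.0
```

Call:
jog_arm --motion '[[[0,0,0.005,0,0,0,1],[0,0,0.01,0,0,0,1],[0,0,0.01,0,0,0,1]]]'

```text
time_s: 12.15
tool_pos: [0.5979, -0.1972, 0.0454]
tool_rot: [180.0, 0.0, 78.7]
force: [0.5, -1.1, -4.5]
grip_width: 0.0352
grasp_force: 30.0
```

Call:
jog_arm --motion '[[[0.03,0,0,0,0,0,1],[0.06,0,0,0,0,0,1],[0.09,0,0,0,0,0,1],[0.11,0,0,0,0,0,1],[0.11,0,0,0,0,0,1]]]'

```text
time_s: 12.65
tool_pos: [0.6002, -0.1857, 0.0454]
tool_rot: [180.0, -0.0, 78.7]
force: [1.2, -1.1, -3.1]
grip_width: 0.0355
grasp_force: 30.0
```

Call:
jog_arm --motion '[[[0.01,0,0,0,0,0,1],[0.02,0,0,0,0,0,1],[0.02,0,0,0,0,0,1]]]'

```text
time_s: 12.95
tool_pos: [0.6003, -0.1847, 0.0454]
tool_rot: [180.0, 0.0, 78.7]
force: [1.6, -3.1, -3.9]
grip_width: 0.0348
grasp_force: 30.0
```

Call:
jog_arm --motion '[[[0.01,0,0,0,0,0,1],[0.02,0,0,0,0,0,1],[0.02,0,0,0,0,0,1]]]'

```text
time_s: 13.25
tool_pos: [0.6007, -0.183, 0.0455]
tool_rot: [180.0, 0.1, 78.7]
force: [2.3, -3.4, -2.5]
grip_width: 0.0352
grasp_force: 30.0
```

Call:
jog_arm --motion '[[[0.01,0,0,0,0,0,1],[0.02,0,0,0,0,0,1],[0.02,0,0,0,0,0,1]]]'

```text
time_s: 13.55
tool_pos: [0.6012, -0.1807, 0.0454]
tool_rot: [180.0, 0.0, 78.7]
force: [1.6, -4.2, -2.6]
grip_width: 0.0352
grasp_force: 30.0
```

Call:
jog_arm --motion '[[[0.01,0,0,0,0,0,1],[0.01,0,0,0,0,0,1],[0.01,0,0,0,0,0,1]]]'

```text
time_s: 13.85
tool_pos: [0.6014, -0.1798, 0.0454]
tool_rot: [180.0, 0.0, 78.7]
force: [2.2, -5.0, -1.8]
grip_width: 0.0353
grasp_force: 30.0
```

Call:
jog_arm --motion '[[[0.01,0,0,0,0,0,1],[0.01,0,0,0,0,0,1],[0.01,0,0,0,0,0,1]]]'

```text
time_s: 14.15
tool_pos: [0.6015, -0.179, 0.0454]
tool_rot: [180.0, 0.0, 78.7]
force: [1.8, -4.0, -2.0]
grip_width: 0.0354
grasp_force: 30.0
```

Run:
```python
from h import *
F=[]
for i in range(4):
    ob=env.get_obs(); F.append(np.r_[ob["tool_pos"],ob["force"]]); p,d=env.read_camera("wrist")
print(np.mean(F,0).round(4),np.std(F,0).round(4))
ob=env.get_obs();X=cloud("wrist",p,d,ob); t,r=pose(ob); L=(X-t)@r.as_matrix()
m=(abs(L[...,2]+.005)<.025)&(abs(L[...,1])<.03)&(L[...,0]<.15)&(L[...,0]>0.03)
for x in np.arange(.064,.1,.002):
    k=m&(abs(L[...,1])<.004)&(abs(L[...,0]-x)<.001); print(round(x,3),k.sum(),np.median(L[k][:,2]).round(4) if k.any() else '')
cv2.imwrite("pics/w4.png",cv2.resize(p[0:200,150:360],None,fx=3,fy=3,interpolation=3)[:,:,::-1])
```

```text
[ 0.6015 -0.179   0.0454  1.897  -5.0368 -1.5947] [0.     0.     0.     0.7157 0.5963 0.2781]
0.064 79 -0.0225
0.066 92 -0.0226
0.068 94 -0.0224
0.07 94 -0.0223
0.072 95 -0.0224
0.074 95 -0.0222
0.076 93 -0.0287
0.078 38 -0.0296
0.08 24 -0.0297
0.082 36 -0.0296
0.084 30 -0.0294
0.086 30 -0.0296
0.088 43 -0.0296
0.09 36 -0.0296
0.092 50 -0.0296
0.094 23 -0.0286
0.096 0 
0.098 80 -0.01
```

Call:
jog_arm --motion '[[[0,0.005,0.003,0,0,0,1],[0,0.008,0.005,0,0,0,1],[0,0.008,0.005,0,0,0,1]]]'

```text
time_s: 14.65
tool_pos: [0.602, -0.1788, 0.045]
tool_rot: [-180.0, 0.0, 78.7]
force: [-0.5, -3.0, 2.0]
grip_width: 0.0353
grasp_force: 30.0
```

Call:
jog_arm --motion '[[[0,0.005,0.003,0,0,0,1],[0,0.008,0.005,0,0,0,1],[0,0.008,0.005,0,0,0,1]]]'

```text
time_s: 14.95
tool_pos: [0.6023, -0.1787, 0.0447]
tool_rot: [-179.9, 0.0, 78.7]
force: [-2.6, -3.2, 6.6]
grip_width: 0.0354
grasp_force: 30.0
```

Run:
```python
from h import *
F=[]
for i in range(4):
    ob=env.get_obs(); F.append(np.r_[ob["tool_pos"],ob["force"]]); p,d=env.read_camera("wrist")
print(np.mean(F,0).round(4),np.std(F,0).round(4),ob["tool_rot"])
```

```text
[ 0.6022 -0.1787  0.0447 -3.3833 -3.6589  5.8273] [0.     0.     0.     0.4852 0.3502 0.4787] [-1.79896619e+02  1.22811699e-03  7.86645469e+01]
```

Call:
jog_arm --motion '[[[0,-0.005,-0.003,0,0,0,1],[0,-0.005,-0.003,0,0,0,1]]]'

```text
time_s: 15.35
tool_pos: [0.6022, -0.1787, 0.0447]
tool_rot: [-180.0, 0.0, 78.7]
force: [-1.0, -3.5, 3.8]
grip_width: 0.0351
grasp_force: 30.0
```

Call:
jog_arm --motion '[[[0,0,0,0,0,0,0.45],[0,0,0,0,0,0,0.45],[0,0,0,0,0,0,0.4],[0,0,0,0,0,0,0.4]]]' --grip_force 5

```text
time_s: 15.75
tool_pos: [0.6023, -0.1777, 0.044]
tool_rot: [-179.9, -0.0, 78.7]
force: [-0.4, -1.3, 0.2]
grip_width: 0.0504
grasp_force: 0.0
```

Run:
```python
from h import *
ob=env.get_obs(); p,d=env.read_camera("wrist")
print(ob["time_s"],ob["tool_pos"],ob["force"],ob["grip_width"])
X=cloud("wrist",p,d,ob); t,r=pose(ob); L=(X-t)@r.as_matrix()
m=(abs(L[...,2]+.005)<.0225)&(abs(L[...,1])<.017)&(L[...,0]<.09)&(L[...,0]>0.02)
q,pp,M,a,res=fitcyl(X[m],[78.4,0]); print("horn fit",q[:2],res,r.inv().apply(pp-t).round(4),(pp).round(4),"back",np.percentile(L[m][:,0],99.7))
u=np.array([-.2019,-.9794,0]); v=np.array([.9794,-.2019,0]); c=np.array([.5996,-.193,.05]); print("seat frame",(pp-c)@u,(pp-c)@v)
```

```text
15.75 [ 0.60232396 -0.17769452  0.0440497 ] [-0.38636344 -1.29662136  0.21902697] 0.050405536789168474
horn fit [ 7.85547648e+01 -7.59210917e-02] 0.3327957368108106 [ 0.0484  0.0009 -0.0052] [ 0.6127 -0.1304  0.0493] back 0.07391921161985274
seat frame -0.06397242491157128 0.00017270991999698867
```

Call:
jog_arm --motion '[[[0,0,0,0,0,0,0.2],[0,0,0,0,0,0,0.2],[0,0,0,0,0,0,0.2],[0,0,0,0,0,0,0.2]]]'

```text
time_s: 16.2
tool_pos: [0.6023, -0.1787, 0.0445]
tool_rot: [-180.0, 0.0, 78.7]
force: [-0.3, -0.0, -0.6]
grip_width: 0.0683
grasp_force: 0.0
```

Call:
jog_arm --motion '[[[0,0,-0.15,0,0,0,0.2],[0,0,-0.35,0,0,0,0.2],[0,0,-0.6,0,0,0,0.2],[0,0,-0.8,0,0,0,0.2],[0,0,-1,0,0,0,0.2]]]'

```text
time_s: 16.7
tool_pos: [0.6027, -0.1789, 0.1469]
tool_rot: [179.9, 0.0, 78.7]
force: [-0.6, -1.3, 0.1]
grip_width: 0.0697
grasp_force: 0.0
```

Call:
jog_arm --motion '[[[0,0,-0.25,0,0,0,1],[0,0,-0.5,0,0,0,1],[0,0,-0.75,0,0,0,1],[0,0,-1,0,0,0,1]]]'

```text
time_s: 17.1
tool_pos: [0.6024, -0.1787, 0.247]
tool_rot: [180.0, 0.0, 78.7]
force: [0.4, -0.8, 0.5]
grip_width: 0.0455
grasp_force: 0.0
```

Call:
jog_arm --motion '[[[0,0,-0.15,0,0,0,1],[0,0,-0.25,0,0,0,1],[0,0,-0.25,0,0,0,1],[0,0,-0.25,0,0,0,1]]]' --grip_force 20

```text
time_s: 17.5
tool_pos: [0.6021, -0.1786, 0.2685]
tool_rot: [-179.9, 0.0, 78.7]
force: [-0.5, 0.4, -0.6]
grip_width: 0.0136
grasp_force: 0.0
```

Run:
```python
from h import *
ob=env.get_obs(); p,d=env.read_camera("wrist"); print(ob["time_s"],ob["tool_pos"],ob["tool_rot"],ob["force"],ob["grip_width"])
X=cloud("wrist",p,d,ob)
hsv=cv2.cvtColor(p,cv2.COLOR_RGB2HSV); ok=np.isfinite(X[...,0])
c=np.array([.5996,-.193,0]);u=np.array([-.2019,-.9794,0]); v=np.array([.9794,-.2019,0])
F=np.stack([(X-c)@u,(X-c)@v,X[...,2]],-1)
g=ok&(hsv[...,1]<60)&(abs(F[...,1])<.02)&(F[...,2]>.055)&(F[...,2]<.075)&(F[...,0]>-.12)&(F[...,0]<.12)
print("horn x range",np.percentile(F[g][:,0],[.3,99.7]),np.median(F[g][:,1:],0))
plan(c+.058*u+.120*v+[0,0,.268],tool(78.4))
z=np.load("pics/scene.npz")
p,d=env.read_camera("scene"); X=cloud("scene",p,d); F=np.stack([(X-c)@u,(X-c)@v,X[...,2]],-1)
hsv=cv2.cvtColor(p,cv2.COLOR_RGB2HSV)
y=(abs(hsv[...,0].astype(int)-24)<6)&(hsv[...,1]>120)&(abs(F[...,0]-.058)<.04)&(F[...,2]>.07)&(abs(F[...,1]-.08)<.06)
print("strap",y.sum(),np.percentile(F[y],[1,50,99],axis=0).round(4) if y.any() else 0)
q=F[y]; print(np.polyfit(q[:,2],q[:,1],1), q[np.argsort(q[:,2])[-5:]].round(4))
cv2.imwrite("pics/s2.png",cv2.resize(p[110:260,150:350],None,fx=4,fy=4,interpolation=3)[:,:,::-1])
```

```text
17.5 [ 0.6020566  -0.17855731  0.26854815] [-1.79886950e+02  9.44159230e-03  7.86765272e+01] [-0.47284227  0.35693271 -0.59532206] 0.01363694906789989
horn x range [-0.11786566  0.07765336] [0.00022979 0.06530485]
[-0.367, 0.601, -0.001] [-0.0005, 0.0, 0.0008]
[-0.365, 0.602, -0.0] [-0.0005, 0.0, 0.0008]
strap 177 [[0.0474 0.0486 0.0827]
 [0.0554 0.0699 0.1436]
 [0.0671 0.0871 0.1965]]
[0.29841528 0.02678096] [[0.0563 0.0896 0.1954]
 [0.0589 0.0837 0.1962]
 [0.0669 0.087  0.1962]
 [0.0546 0.0838 0.1974]
 [0.0622 0.0868 0.1976]]
```

View pics/s2.png

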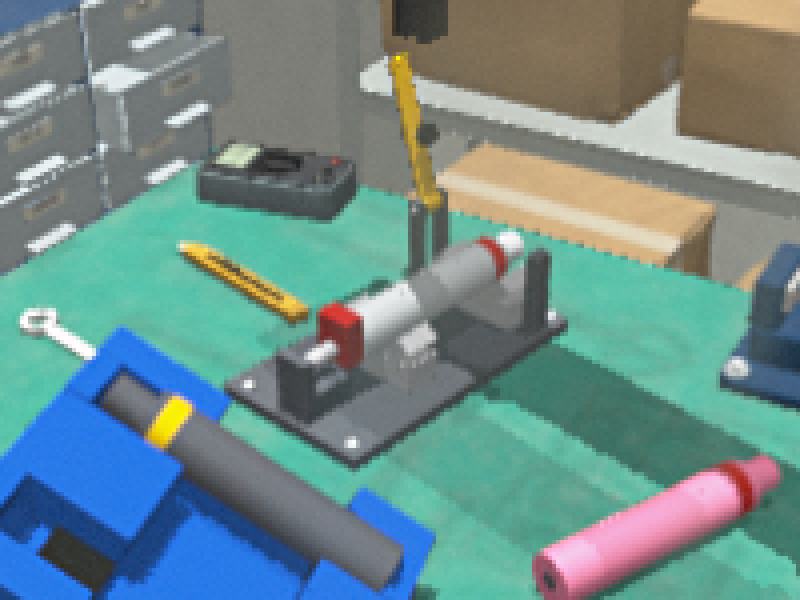

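The picture shows the horn in the V's with its back against the red carriage at (340,330), and the strap open with its tip at (400,60) and about 1.86 rad. I move behind the strap.

Call:
jog_arm --motion '[[[-0.12,0.21,0,0,0,0,1],[-0.24,0.42,0,0,0,0,1],[-0.367,0.65,0,0,0,0,1]]]'

```text
time_s: 17.9
tool_pos: [0.6591, -0.2275, 0.2683]
tool_rot: [-179.9, -0.0, 78.7]
force: [-0.2, 0.1, -0.3]
grip_width: 0.0004
grasp_force: 0.0
```

Call:
jog_arm --motion '[[[-0.12,0.21,0,0,0,0,1],[-0.24,0.42,0,0,0,0,1],[-0.367,0.65,0,0,0,0,1],[-0.367,0.65,0,0,0,0,1]]]'

```text
time_s: 18.3
tool_pos: [0.7159, -0.2786, 0.2654]
tool_rot: [-179.7, 0.1, 78.5]
force: [-1.2, -0.7, -0.3]
grip_width: 0.0006
grasp_force: 0.0
```

Call:
jog_arm --motion '[[[0,0,0.2,0,0,0,1],[0,0,0.4,0,0,0,1],[0,0,0.6,0,0,0,1],[0,0,0.72,0,0,0,1],[0,0,0.72,0,0,0,1]]]'

```text
time_s: 18.8
tool_pos: [0.714, -0.2751, 0.1944]
tool_rot: [-179.7, -0.0, 78.7]
force: [-1.0, 0.3, -0.1]
grip_width: 0.0004
grasp_force: 0.0
```

```bash
cat >> h.py <<'E'
c0=np.array([.5996,-.193,0]);U=np.array([-.2019,-.9794,0]); V=np.array([.9794,-.2019,0])
def arc(th,rho=.108):
    y=.056-rho*np.cos(th)+.004*np.sin(th); z=.082+rho*np.sin(th)+.004*np.cos(th)
    return c0+.058*U+(y+.015)*V+np.array([0,0,z+.014])
E
python3 - <<'E'
from h import *
ob=env.get_obs(); t,r=pose(ob); print(ob["time_s"],t,ob["tool_rot"],ob["force"],ob["grip_width"])
d=t-c0; print("fix",d@U,d@V)
T=r; last=t
for th in [1.75,1.5,1.2,.9,.6,.35,.15,.05,0]:
    q=arc(th); print(th,q.round(4),(r.inv().apply(q-last)/.1).round(3)); last=q
E
```

```text
18.8 [ 0.71397921 -0.27511888  0.19443415] [-1.79677300e+02 -4.43579456e-02  7.86973909e+01] [-0.95166294  0.27851976 -0.06549451] 0.0004097739186338024
fix 0.05733406744036651 0.12860280427232992
1.75 [ 0.6801 -0.2688  0.2016] [-0.005 -0.345 -0.069]
1.5 [ 0.6539 -0.2634  0.204 ] [ 0.002 -0.268 -0.023]
1.2 [ 0.6228 -0.257   0.1981] [ 0.002 -0.317  0.061]
0.9 [ 0.5947 -0.2512  0.1831] [ 0.002 -0.285  0.152]
0.6 [ 0.5723 -0.2466  0.1603] [ 0.001 -0.227  0.229]
0.35 [ 0.5594 -0.2439  0.1368] [ 0.001 -0.131  0.236]
0.15 [ 0.5534 -0.2427  0.1161] [ 0.    -0.06   0.207]
0.05 [ 0.552  -0.2424  0.1054] [ 0.    -0.014  0.107]
0 [ 0.5517 -0.2423  0.1   ] [-0.    -0.003  0.054]
```

Call:
jog_arm --motion '[[[0,-0.08,-0.02,0,0,0,1],[0,-0.17,-0.035,0,0,0,1],[0,-0.26,-0.05,0,0,0,1],[0,-0.345,-0.069,0,0,0,1]]]'

```text
time_s: 19.2
tool_pos: [0.682, -0.2697, 0.2061]
tool_rot: [179.8, 0.0, 78.7]
force: [3.9, -2.1, 0.1]
grip_width: 0.0002
grasp_force: 1.8
```

Call:
jog_arm --motion '[[[0,-0.07,-0.008,0,0,0,1],[0,-0.14,-0.016,0,0,0,1],[0,-0.2,-0.02,0,0,0,1],[0,-0.27,-0.023,0,0,0,1]]]'

```text
time_s: 19.6
tool_pos: [0.655, -0.264, 0.2071]
tool_rot: [180.0, 0.0, 78.7]
force: [3.1, -0.6, 1.8]
grip_width: 0.0003
grasp_force: 1.6
```

Call:
jog_arm --motion '[[[0,-0.08,0.005,0,0,0,1],[0,-0.16,0.02,0,0,0,1],[0,-0.24,0.04,0,0,0,1],[0,-0.317,0.061,0,0,0,1]]]'

```text
time_s: 20.0
tool_pos: [0.6232, -0.2576, 0.2003]
tool_rot: [-179.9, 0.0, 78.7]
force: [1.8, 0.2, 3.3]
grip_width: 0.0005
grasp_force: 1.6
```

Run:
```python
from h import *
ob=env.get_obs(); t,r=pose(ob); print(ob["time_s"],t,ob["tool_rot"],ob["force"])
p,d=env.read_camera("scene"); X=cloud("scene",p,d); F=np.stack([(X-c0)@U,(X-c0)@V,X[...,2]],-1)
hsv=cv2.cvtColor(p,cv2.COLOR_RGB2HSV)
y=(abs(hsv[...,0].astype(int)-24)<6)&(hsv[...,1]>120)&(abs(F[...,0]-.058)<.04)&(F[...,2]>.07)&(abs(F[...,1]-.03)<.12)
q=F[y]; k=np.polyfit(q[:,2],q[:,1],1); print(len(q),q[np.argsort(q[:,2])[-3:]].round(4),"theta",np.pi/2+np.arctan(k[0]))
last=t
for th in [.9,.6,.35]:
    q=arc(th); print(th,(r.inv().apply(q-last)/.1).round(3)); last=q
```

```text
20.0 [ 0.62319225 -0.25761621  0.20029329] [-1.79930709e+02  2.08801869e-03  7.86800619e+01] [1.77003165 0.22782455 3.30942464]
126 [[0.0366 0.0587 0.2869]
 [0.0362 0.0432 0.2874]
 [0.0329 0.0629 0.2897]] theta 1.592132776356722
0.9 [ 0.007 -0.291  0.172]
0.6 [ 0.001 -0.228  0.228]
0.35 [ 0.001 -0.132  0.235]
```

Call:
jog_arm --motion '[[[0,-0.08,0.035,0,0,0,1],[0,-0.16,0.075,0,0,0,1],[0,-0.23,0.12,0,0,0,1],[0,-0.29,0.17,0,0,0,1]]]'

```text
time_s: 20.45
tool_pos: [0.5947, -0.252, 0.1832]
tool_rot: [-179.9, 0.0, 78.7]
force: [0.8, -0.1, 3.4]
grip_width: 0.0005
grasp_force: 1.5
```

Call:
jog_arm --motion '[[[0,-0.063,0.05,0,0,0,1],[0,-0.125,0.105,0,0,0,1],[0,-0.18,0.165,0,0,0,1],[0,-0.228,0.228,0,0,0,1]]]'

```text
time_s: 20.85
tool_pos: [0.5724, -0.2476, 0.1601]
tool_rot: [-179.9, 0.0, 78.7]
force: [0.5, -0.6, 4.1]
grip_width: 0.0003
grasp_force: 1.5
```

Call:
jog_arm --motion '[[[0,-0.038,0.055,0,0,0,1],[0,-0.073,0.115,0,0,0,1],[0,-0.105,0.175,0,0,0,1],[0,-0.132,0.235,0,0,0,1]]]'

```text
time_s: 21.25
tool_pos: [0.5597, -0.245, 0.1366]
tool_rot: [-179.9, 0.0, 78.7]
force: [-0.8, 0.4, 3.0]
grip_width: 0.0001
grasp_force: 1.4
```

Call:
jog_arm --motion '[[[0,-0.018,0.05,0,0,0,1],[0,-0.035,0.1,0,0,0,1],[0,-0.05,0.15,0,0,0,1],[0,-0.06,0.2,0,0,0,1],[0,-0.06,0.2,0,0,0,1]]]'

```text
time_s: 21.75
tool_pos: [0.5541, -0.2438, 0.1162]
tool_rot: [-179.9, 0.0, 78.7]
force: [0.1, -0.6, 0.4]
grip_width: 0.0003
grasp_force: 0.0
```

Run:
```python
from h import *
ob=env.get_obs(); t,r=pose(ob); print(ob["time_s"],t,ob["tool_rot"],ob["force"],((t-c0)@U).round(4),((t-c0)@V).round(4))
last=t
for th in [.05,0]:
    q=arc(th); print(th,(r.inv().apply(q-last)/.1).round(3)); last=q
```

```text
21.75 [ 0.55408967 -0.24379567  0.11618348] [-1.79918055e+02  1.00460325e-02  7.86802976e+01] [ 0.09102691 -0.62046615  0.37837939] 0.0589 -0.0343
0.05 [ 0.01  -0.023  0.108]
0 [ 0.    -0.003  0.054]
```

Call:
jog_arm --motion '[[[0,-0.01,0.04,0,0,0,1],[0,-0.02,0.08,0,0,0,1],[0,-0.023,0.108,0,0,0,1]]]'

```text
time_s: 22.05
tool_pos: [0.553, -0.2436, 0.1066]
tool_rot: [179.9, 0.0, 78.7]
force: [0.4, 0.0, 1.7]
grip_width: 0.0005
grasp_force: 1.5
```

Call:
jog_arm --motion '[[[0,0,0.02,0,0,0,1],[0,0,0.035,0,0,0,1],[0,0,0.05,0,0,0,1],[0,0,0.05,0,0,0,1]]]'

```text
time_s: 22.45
tool_pos: [0.5526, -0.2435, 0.1017]
tool_rot: [180.0, 0.0, 78.7]
force: [1.6, -0.6, 3.5]
grip_width: -0.0
grasp_force: 1.8
```

Call:
jog_arm --motion '[[[0,0,0.01,0,0,0,1],[0,0,0.01,0,0,0,1],[0,0,0.01,0,0,0,1]]]'

```text
time_s: 22.75
tool_pos: [0.5526, -0.2435, 0.1008]
tool_rot: [180.0, 0.0, 78.7]
force: [1.6, 0.5, 4.0]
grip_width: 0.0007
grasp_force: 2.4
```

Near the bottom now. I keep pressing in small steps until it stops firmly on the post.

Call:
jog_arm --motion '[[[0,0,0.01,0,0,0,1],[0,0,0.01,0,0,0,1],[0,0,0.01,0,0,0,1]]]'

```text
time_s: 23.05
tool_pos: [0.5526, -0.2436, 0.1004]
tool_rot: [180.0, 0.0, 78.7]
force: [0.2, 1.0, 8.1]
grip_width: 0.0007
grasp_force: 4.0
```

Call:
jog_arm --motion '[[[0,0,0.01,0,0,0,1],[0,0,0.01,0,0,0,1],[0,0,0.01,0,0,0,1]]]'

```text
time_s: 23.35
tool_pos: [0.5526, -0.2435, 0.1004]
tool_rot: [180.0, -0.0, 78.7]
force: [-1.7, 1.9, 13.1]
grip_width: 0.0004
grasp_force: 6.5
```

Call:
jog_arm --motion '[[[0,0,0.01,0,0,0,1],[0,0,0.01,0,0,0,1],[0,0,0.01,0,0,0,1]]]'

```text
time_s: 23.65
tool_pos: [0.5526, -0.2435, 0.1003]
tool_rot: [180.0, -0.0, 78.7]
force: [-3.7, 1.9, 19.0]
grip_width: 0.0005
grasp_force: 8.9
```

Call:
jog_arm --motion '[[[0,0,-0.05,0,0,0,1],[0,0,-0.2,0,0,0,1],[0,0,-0.45,0,0,0,1],[0,0,-0.7,0,0,0,1],[0,0,-1,0,0,0,1]]]'

```text
time_s: 24.15
tool_pos: [0.5508, -0.2432, 0.1974]
tool_rot: [-179.8, 0.0, 78.7]
force: [-0.0, -0.2, 0.0]
grip_width: 0.0003
grasp_force: 0.0
```

Call:
jog_arm --motion '[[[-0.2,-0.3,-0.3,0,0,0,1],[-0.4,-0.6,-0.6,0,0,0,1],[-0.6,-0.9,-0.8,0,0,0,1],[-0.6,-0.9,-0.8,0,0,0,1]]]'

```text
time_s: 24.55
tool_pos: [0.4484, -0.2892, 0.2816]
tool_rot: [179.8, 0.2, 78.2]
force: [-0.1, -0.2, 0.0]
grip_width: 0.0011
grasp_force: 0.0
```

Run:
```python
from h import *
ob=env.get_obs(); print(ob["time_s"],ob["tool_pos"],ob["force"])
p,d=env.read_camera("scene"); X=cloud("scene",p,d); F=np.stack([(X-c0)@U,(X-c0)@V,X[...,2]],-1)
hsv=cv2.cvtColor(p,cv2.COLOR_RGB2HSV)
y=(abs(hsv[...,0].astype(int)-24)<6)&(hsv[...,1]>120)&(abs(F[...,0]-.058)<.03)&(F[...,2]>.07)&(F[...,2]<.13)&(abs(F[...,1])<.1)
q=F[y]; k=np.polyfit(q[:,1],q[:,2],1); print(len(q),"theta",-np.arctan(k[0]),np.percentile(q,[1,50,99],axis=0).round(4))
cv2.imwrite("pics/s3.png",cv2.resize(p[110:260,150:350],None,fx=4,fy=4,interpolation=3)[:,:,::-1])
```

```text
24.55 [ 0.44840456 -0.28917769  0.28155107] [-0.06474077 -0.23869691  0.00949419]
140 theta -0.007829595588709748 [[ 0.0466 -0.0629  0.0809]
 [ 0.0549 -0.0072  0.0858]
 [ 0.0694  0.0568  0.089 ]]
```

View pics/s3.png

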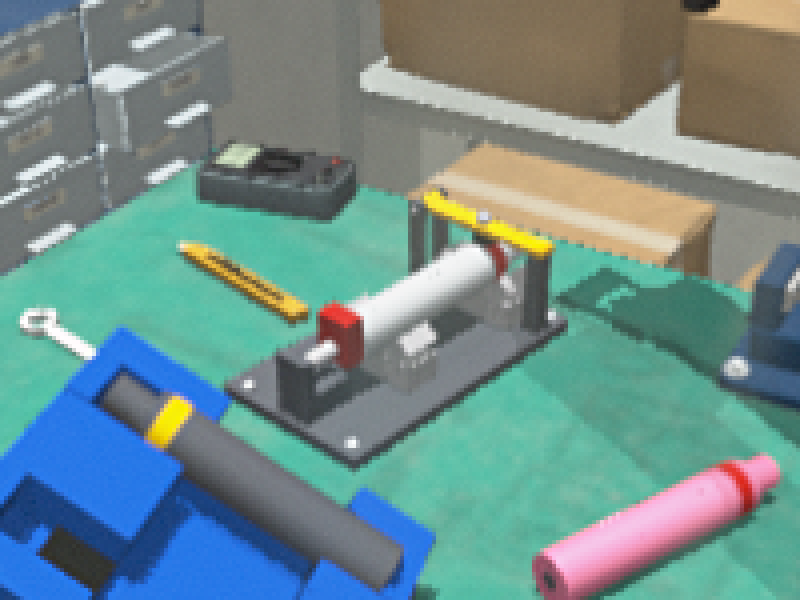

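The strap lies level on its post at (545,250), with its pad on the horn. The horn's back is still against the stop at (345,330), and the dark horn hasn't moved. I hand the job in.

```bash
python3 -c "
from cell import env
print(env.sign_off())"
```

```text
the job is handed in; nothing more can be done
None
```

The bright horn lies in both V's with its back end pressing in the stop's plunger, the yellow strap is clamped down on it, the dark horn is still in its pocket, and the job is handed in at about 25 s; the hand-in returned no verdict.

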